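# Uncouple the air bar and stow it

## Task

Pull the spring sleeve of the bench coupler back until the square air bar springs out along its rest, and let the sleeve go so that it returns fully home. Lift the bar out, lay it flat on the table and let go, then take it again by its tail end and lower it (do not drop it) into the deep channel holder: flat on the channel's floor, brass nipple towards the closed end, tail sticking out of the open end, and let go. Leave the angle-iron offcut and the flat magnet square where they are.

Things in the scene. Friction and masses are not known exactly. Their poses are not given: they have to be found in the camera images.
- sleeve_grip (a point): Centre of the steel sleeve of the quick coupler, on its level axis 70 mm up; moves with it. +y = the way to pull (away from the bar, to the grey post), z up. Grip part: cylinder 35 mm across, 37 mm long (y -18.5 to 18.5); behind it a flange 42 mm across, 5 mm long, to pull against. Mouth at y -18.5; brass nut from y 52, post (44 mm wide, 98 high) from y 61. Free beside it above the base plate.
- sleeve (a joint): How far the sleeve is pulled back, m: 0 home, 0.014 fully back (hard stop). Spring: 4 N at home, 11 N fully back. The lock frees the bar at about 0.010; an ejector spring then pushes the bar 26 mm out along its rest within 0.5 s. Let go, the sleeve springs home by itself.
- coupler_bench: The fixed coupler stand: dark base plate 74 x 335 mm, 10 mm high. Origin under it; y as the sleeve's; the axis is over x 0. The bar lies on a 14 mm wide rail, top at 59 mm. At the end away from the post two grey cheeks, 45 mm wide over all, 87 mm high, flank the bar's tail from y -131 to -49, with an end wall: lift the bar straight up 30 mm or more to clear them.
- bar_center (a point): Centre, half-way up, of the square aluminium air bar (22 x 22 x 160 mm, about 0.14 kg, row of small holes); y along it to the brass nipple, tail end at y -80 (-83 with its cap). Starts locked in the coupler, 110 mm before the sleeve's centre, 70 mm up. Once sprung out, its tail is between the cheeks and it can be gripped from above only between about y 20 and y 65.
- nipple_tip (a point): End of the bar's brass nipple (34 mm long, up to 19 mm thick), on the bar's axis, 114 mm from the bar's centre; axes as the bar's. The table nearer the robot than the stand and to the right (-y) of the holder, round x 0.46, y -0.10, is free for laying the bar down.
- holder: Grey fixed channel holder, 154 mm long (y), foot 84 mm wide. Origin under its middle at table height. Channel along y over x 0: 28 mm wide, floor 14 mm up, walls to 57 mm, lips flared. Inner face of the closed end at y 69; open end at y -77. Stowed, the bar's centre is at x 0, y about -55, 25 mm up, with 58 mm of tail sticking out at -y; only held by that tail can it be lowered in.
- offcut_corner: Bystander: loose steel angle offcut, 75 x 75 x 85 mm, at the front left. Leave it.
- red_magnet: Bystander: loose flat magnet square, 105 x 105 x 17 mm, on the right. Leave it.
Mind the look-alikes: they are no part of the job. What is meant by the part that bears bar_center is not turquoise, and is the larger of those in its own colour.

How it is judged:
By the outcome, as a careful person would: the job done as asked, in the order asked, and still so for the second after the job is handed in, with the robot touching nothing.
It also fails if it takes over 54 s, if anything falls off the work surface, if the arm or the gripper's body presses on something with over 40 N, if the wrist force passes 120 N, or if a joint passes its speed limit or range.

## Robot

A 6-joint arm with a two-finger parallel gripper is mounted at the origin on the work surface; the furniture and walls round the work are solid. World frame = base frame: x ahead of the robot, y to its left, z up, the work surface at z = 0. Lengths are in m, angles in rad, forces in N, time in s.
With the tool pointing down it reaches from about 0.35 to 0.775 m from the base axis. Payload 5.5 kg.
Tool frame: the origin (TCP) lies at the very end of the fingers, on their centre line; the grasp point (between the pads) lies 19 mm behind it; z points along the fingers, y is the direction in which the jaws open and shut (so a half turn about z gives the same grasp; the last joint's range is limited). The gripper opens to 85 mm and grips with 20 to 120 N. Pads are 22 mm wide; open, the fingers measure 114 mm over their backs; the gripper's body (76 mm by 85 mm) begins 54 mm behind the grasp point. The pads swing forward as they close: fully open they stand 13 mm farther back than shut.
Start: joints at [1.165, 0.313, 0.046, 1.304, 0, 1.431], TCP at [0.151, 0.555, 0.231] pointing down, gripper open.
Joint ranges: [-2.76, 2.76], [-0.86, 1.69], [-1.03, 1.26], [-2.2, 2.34], [-1.47, 1.5], [-3.14, 3.14]. Speed limits (rad/s): [2.57, 2.57, 3.14, 3.14, 3.14, 3.14].

## Interface

Orientations are given as a rotation vector (axis times angle).
In Python, from bench import r gives the robot as it stands. The module is installed in compiled form; this text tells all that it offers.
- The arm moves only by the shell command python3 -m jog 'ROWS' [FORCE]. ROWS is JSON, a list of rows, each an object of numbers: "tx", "ty", "tz": the shift along the tool's x, y, z in mm; "yaw": the turn about the tool's z in rad; "gripper": the finger opening in mm, from 0 to 85.4. A call has 1 to 8 rows; each row is the pose to reach, as a shift and turn from the pose measured when the call began, along the tool's axes at that moment; what a row does not reach only later rows make up. A row lasts 1/8 s, in which the tool goes at most 62.5 mm and 10.7 degrees, less where a joint would pass 70% of its speed; a pose out of reach is approached as far as the arm can. A call with a gripper value outside its range is refused whole. The fingers move at their own pace and stop on an object; FORCE is the grip in N (left out, the last holds). Time passes only in rows, so rows that repeat a pose let the fingers close. It gives the time, the measured TCP pose, the force and the opening at its end, in the units of the state.
- r.read_state(): the state, without advancing time (a new reading comes with each control period).
- r.read_camera(name): name is "scene" or "side" or "wrist"; returns a dict with "img" (420x560x3 uint8, red, green, blue), "range_z" (420x560 float32, m along the optical axis (not along the pixel's ray), 0 where there is no reading), "fov_y" (degrees; the focal length in pixels is half the picture's height over the tangent of half this angle, whatever the lens; pixels are square), "cx", "cy" (the principal point, pixels), "rvec" (rotation vector, rad) and "tvec" (3), from world to camera coordinates, as OpenCV has them; the wrist camera has in their place "T_tool_cam" (4x4, takes a point from camera to tool coordinates, whose origin is the TCP and whose axes are the flange's). Camera axes: x right, y down, z forward; pixel columns grow to the right and rows downward; lengths in m; the calibration is good to about 2 mm. The wrist camera is an equidistant fisheye: a pixel r from the principal point sees the ray r / f radians off the axis. A picture is of the moment at which its call begins: read the wrist's pose just before it.
- r.close_job(): hands the job in, once; it reports no verdict.
Trained networks look in a picture, given as the dict that the camera call returned (one of the last four; its "shot" number tells which), for a name from the list of things; names that differ only in an ending like _2 or _b are one class to them, and where a whole thing is asked for, a point or a joint stands for the part that bears it (a point fixed in the world has none). Each returns a list of dicts, best first, with "score" (0 to 1); they miss things now and then, are a little off and sometimes report something else, mostly with a low value. They report only what shows in the picture. A call takes as long as a camera call. They do not tell look-alikes from the thing itself.
- r.trace(picture, target): "mask" (420x560 bool, what is visible of it) and "at" ([row, column] in pixels, amid what is visible of it).
The state is a dict: "t": time; "qpos": joint angles; "joint_vel": joint speeds; "joint_efforts": joint torques, N m; "tool_pos": TCP position; "orientation": TCP orientation; "wrist_force": force on the tool from outside, world axes, zero at the start; "ft_torque": the same for the moment, N m; "width": opening from 0.0 (shut) to 1.0 (fully open).
Only numpy, scipy, OpenCV 4.12 (cv2) and the standard library are available. Lean on these libraries where they do the work, as an engineer would, in place of code of your own. Each camera call takes 0.05 s, during which the arm holds its last target. There are 200 camera calls.

## Working session

There is one attempt and no reset: what is moved stays moved. The work goes in short steps, Python scripts to look and compute and a shell command to move; the robot and the scene stay as the last step left them, time stands still between calls to the robot, and variables do not carry over. Pictures are saved under pics/ and viewed, about 8 in all and at most 12, crops included, and the job is handed in when it is done.

```bash
mkdir -p pics; ls
cat > h.py <<'E'
import numpy as np, cv2
from scipy.spatial.transform import Rotation as R
from bench import r
def save(c,name): cv2.imwrite('pics/'+name,cv2.cvtColor(c['img'],cv2.COLOR_RGB2BGR))
def cloud(c,mask=None,st=None):
    "world points (HxWx3) from range_z"
    H,W=c['range_z'].shape; f=H/2/np.tan(np.radians(c['fov_y'])/2)
    u,v=np.meshgrid(np.arange(W),np.arange(H)); x=(u-c['cx'])/f; y=(v-c['cy'])/f; z=c['range_z'].astype(float)
    if 'rvec' in c:
        P=np.dstack([x*z,y*z,z]); Rm=R.from_rotvec(np.ravel(c['rvec'])).as_matrix()
        W_=(P-np.ravel(c['tvec']))@Rm
    else:
        th=np.hypot(x,y); k=np.where(th>1e-6,np.tan(np.minimum(th,1.5))/np.maximum(th,1e-6),1)
        P=np.dstack([x*k*z,y*k*z,z]); T=c['T_tool_cam']; Pt=P@T[:3,:3].T+T[:3,3]
        W_=Pt@R.from_rotvec(st['orientation']).as_matrix().T+np.array(st['tool_pos'])
    W_[z<=0]=np.nan
    return W_
def toolshift(st,target):
    "mm shift in tool axes to world target"
    return 1000*R.from_rotvec(st['orientation']).as_matrix().T@(np.array(target)-st['tool_pos'])
E
python3 - <<'E'
from h import *
s=r.read_state(); print(s)
for n in ('scene','side'):
    c=r.read_camera(n); save(c,n+'0.png'); P=cloud(c)
    print(n,c['fov_y'],c['rvec'],c['tvec'])
    for t in ('sleeve_grip','coupler_bench','bar_center','holder','nipple_tip','offcut_corner','red_magnet'):
        for d in r.trace(c,t)[:3]:
            m=d['mask']; q=P[m]; q=q[~np.isnan(q[:,0])]
            col=np.median(c['img'][m],0)
            print(t,round(d['score'],2),d['at'],m.sum(),np.median(q,0).round(3),np.percentile(q,2,0).round(3),np.percentile(q,98,0).round(3),col)
E
```

```text
pics
{'t': 0.0, 'qpos': array([1.16535870e+00, 3.14002044e-01, 4.49446731e-02, 1.30356894e+00,
       2.89234912e-05, 1.43122187e+00]), 'joint_vel': array([ 0.00098937,  0.00102332, -0.0005388 ,  0.00078658, -0.00037496,
       -0.00059735]), 'joint_efforts': array([-4.48649007e-05, -4.80628288e+01,  2.98532206e+01,  1.91841857e-02,
       -3.31336578e-04, -7.66178971e-06]), 'tool_pos': array([0.15085906, 0.55432547, 0.23039389]), 'orientation': array([-4.16318950e-01, -3.11335926e+00,  2.75577403e-03]), 'wrist_force': array([ 0.3590149 , -1.03236478, -0.18702955]), 'ft_torque': array([ 0.03995112, -0.00184052,  0.05051108]), 'width': 1.0034666583477851}
scene 51.845801541137426 [ 1.98243952 -0.72913983  0.44358735] [-0.47978652  0.22520464  1.05910652]
sleeve_grip 0.67 [198.2, 289.1] 271 [ 0.626 -0.04   0.082] [ 0.614 -0.134  0.06 ] [0.647 0.033 0.086] [223. 219. 212.]
sleeve_grip 0.59 [186.2, 267.8] 78 [0.634 0.059 0.084] [0.627 0.037 0.069] [0.652 0.076 0.091] [182.5 175.5 178. ]
coupler_bench 0.65 [210.9, 288.4] 2304 [ 0.622 -0.055  0.033] [ 0.581 -0.183  0.002] [0.724 0.162 0.09
[... 1440 characters left out ...]
[253.6, 353.5] 402 [ 0.805 -0.089  0.011] [ 0.751 -0.138 -0.004] [ 0.855 -0.042  0.018] [193.  180.  156.5]
bar_center 0.52 [231.0, 294.1] 329 [ 0.629 -0.075  0.079] [ 0.611 -0.138  0.009] [0.648 0.038 0.084] [234. 223. 220.]
nipple_tip 0.77 [229.1, 295.5] 316 [ 0.628 -0.075  0.079] [ 0.611 -0.138  0.063] [0.648 0.028 0.082] [235.  224.  221.5]
nipple_tip 0.65 [251.1, 352.0] 397 [ 0.806 -0.089  0.011] [ 0.753 -0.138 -0.004] [ 0.856 -0.042  0.018] [194. 181. 158.]
offcut_corner 0.57 [169.1, 234.7] 594 [0.44  0.414 0.024] [0.402 0.352 0.   ] [0.477 0.428 0.082] [99. 93. 89.]
red_magnet 0.8 [325.7, 299.0] 1151 [ 0.622 -0.371  0.014] [ 0.581 -0.439 -0.001] [ 0.674 -0.32   0.017] [211. 128. 110.]
```

View pics/scene0.png

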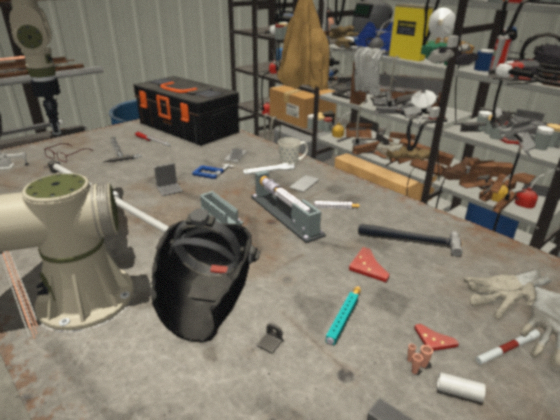

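View pics/side0.png

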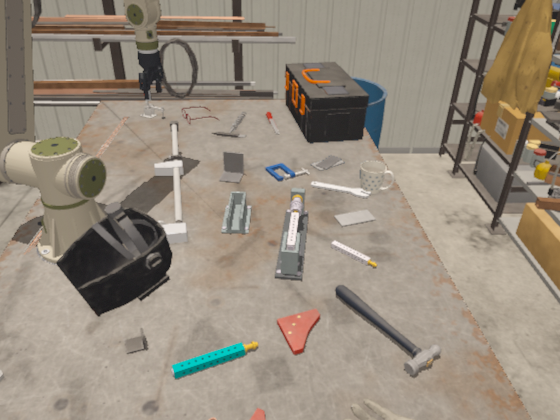

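```bash
cat > m1.py <<'E'
from h import *
acc={}
for n in ('scene','side'):
    c=r.read_camera(n); P=cloud(c); np.save(n+'P.npy',P); cv2.imwrite(n+'.png',c['img'][:,:,::-1])
    # bar: top region z 0.07-0.09 in bench area, rel. bright
    q=P.reshape(-1,3); col=c['img'].reshape(-1,3).astype(int)
    b=(q[:,0]>.57)&(q[:,0]<.72)&(q[:,1]>-.2)&(q[:,1]<.18)
    for lo,hi in ((.004,.016),(.074,.086),(.086,.104)):
        m=b&(q[:,2]>lo)&(q[:,2]<hi); p=q[m][:,:2].astype(np.float32)
        if len(p)>20:
            print(n,lo,len(p),p.mean(0).round(4),cv2.minAreaRect(p))
    m=b&(q[:,2]>.072)&(q[:,2]<.09)&(col.min(1)>150); p=q[m]
    print('bar',len(p),p.mean(0),cv2.minAreaRect(p[:,:2].astype(np.float32)))
    b=(q[:,0]>.4)&(q[:,0]<.53)&(q[:,1]>-.02)&(q[:,1]<.21)
    for lo,hi in ((.004,.010),(.046,.064)):
        m=b&(q[:,2]>lo)&(q[:,2]<hi); p=q[m][:,:2].astype(np.float32)
        print('holder',n,lo,len(p),p.mean(0),cv2.minAreaRect(p))
    # obstacles high map
    hi=q[(q[:,2]>.1)&(q[:,0]>.1)&(q[:,0]<.9)&(abs(q[:,1])<.6)]
    k=np.round(hi[:,:2]/.1).astype(int); u,i,ct=np.unique(k,axis=0,return_inverse=True,return_counts=True)
    print([(tuple(a/10),round(hi[i.ravel()==j,2].max(),2),int(ct[j])) for j,a in enumerate(u) if ct[j]>15])
print(r.read_state()['t'])
E
python3 m1.py
```

```text
scene 0.004 820 [ 0.6178 -0.025 ] ((0.6426836848258972, -0.009737342596054077), (0.14819031953811646, 0.3799295723438263), 1.2688088417053223)
scene 0.074 455 [ 0.6263 -0.0443] ((0.6339117884635925, -0.02104790508747101), (0.31546342372894287, 0.048361532390117645), 81.6935806274414)
scene 0.086 266 [ 0.6313 -0.024 ] ((0.6340340971946716, -0.020536169409751892), (0.3173922002315521, 0.04779068008065224), 81.26612091064453)
bar 359 [ 0.62857642 -0.03532111  0.08322572] ((0.6308466792106628, -0.029886767268180847), (0.2787533104419708, 0.04386575520038605), 83.06269836425781)
holder scene 0.004 26 [0.49359336 0.04901692] ((0.4767535626888275, 0.11295197159051895), (0.05737593024969101, 0.20594696700572968), 21.511445999145508)
holder scene 0.046 321 [0.46206385 0.10914438] ((0.46288183331489563, 0.1077854186296463), (0.15702536702156067, 0.05278967320919037), 86.63980102539062)
[((np.float64(0.1), np.float64(-0.4)), np.float64(0.15), 83), ((np.float64(0.1), np.float64(-0.2)), np.float64(0.22), 562), ((np.float64(0.1), np.float64(0.0)), np.float64(0.29), 48), ((np.float64(0.1), np.float
[... 1638 characters left out ...]
at64(0.21), 675), ((np.float64(0.1), np.float64(0.0)), np.float64(0.29), 427), ((np.float64(0.1), np.float64(0.5)), np.float64(0.57), 862), ((np.float64(0.2), np.float64(-0.4)), np.float64(0.16), 308), ((np.float64(0.2), np.float64(-0.3)), np.float64(0.27), 1395), ((np.float64(0.2), np.float64(-0.2)), np.float64(0.27), 671), ((np.float64(0.2), np.float64(-0.1)), np.float64(0.19), 424), ((np.float64(0.2), np.float64(0.5)), np.float64(0.58), 1111), ((np.float64(0.2), np.float64(0.6)), np.float64(0.57), 318), ((np.float64(0.3), np.float64(-0.3)), np.float64(0.23), 1273), ((np.float64(0.3), np.float64(-0.2)), np.float64(0.2), 373), ((np.float64(0.3), np.float64(-0.1)), np.float64(0.19), 47)]
0.9
```

```bash
python3 -m jog '[{"tx":-50,"ty":-33,"tz":-30,"yaw":0.18},{"tx":-100,"ty":-66,"tz":-70,"yaw":0.36},{"tx":-150,"ty":-99,"tz":-70,"yaw":0.54},{"tx":-200,"ty":-132,"tz":-70,"yaw":0.72},{"tx":-250,"ty":-165,"tz":-70,"yaw":0.9},{"tx":-300,"ty":-198,"tz":-70,"yaw":1.08},{"tx":-350,"ty":-231,"tz":-70,"yaw":1.26},{"tx":-400,"ty":-264,"tz":-70,"yaw":1.44}]'
python3 - <<'E'
from h import *
s=r.read_state(); print(s['qpos'],toolshift(s,[.61,.03,.30]))
print(r.read_camera('wrist')['T_tool_cam'])
E
```

```text
[ 1.16538074e+00  3.13141717e-01  4.60957809e-02  1.30357217e+00
 -2.15804558e-05  1.43127142e+00] [-580.70398343 -385.80339559  -68.68548435]
[[ 5.01898525e-04 -9.46299398e-01 -3.23291195e-01  8.35304519e-02]
 [ 9.99999827e-01  3.76004796e-04  4.51869178e-04  1.48617570e-04]
 [-3.06044491e-04 -3.23291366e-01  9.46299424e-01 -1.43498526e-01]
 [ 0.00000000e+00  0.00000000e+00  0.00000000e+00  1.00000000e+00]]validation failed for argument at $[0]...
```

```bash
python3 -m jog '[{"tx":-50,"ty":-33,"tz":-30,"yaw":0.18,"gripper":85},{"tx":-100,"ty":-66,"tz":-70,"yaw":0.36,"gripper":85},{"tx":-150,"ty":-99,"tz":-70,"yaw":0.54,"gripper":85},{"tx":-200,"ty":-132,"tz":-70,"yaw":0.72,"gripper":85},{"tx":-250,"ty":-165,"tz":-70,"yaw":0.9,"gripper":85},{"tx":-300,"ty":-198,"tz":-70,"yaw":1.08,"gripper":85},{"tx":-350,"ty":-231,"tz":-70,"yaw":1.26,"gripper":85},{"tx":-400,"ty":-264,"tz":-70,"yaw":1.44,"gripper":85}]'
python3 - <<'E'
from h import *
s=r.read_state(); print(s['qpos'],toolshift(s,[.61,.03,.30]),s['tool_pos'],s['orientation'])
E
```

```text
t: 1.95
tool_pos: [0.4689, 0.1933, 0.3016]
orientation: [2.372, 2.059, 0.002]
wrist_force: [0.6, 1.2, 0.5]
width: 0.996
[2.32485653e-01 1.68758627e-01 2.88766715e-02 1.42991536e+00
 2.50238292e-04 1.94448141e+00] [-141.81156453  162.71772705    1.64803842] [0.46885739 0.19329884 0.30159632] [2.37242751e+00 2.05904618e+00 1.57242948e-03]
```

```bash
python3 -m jog '[{"tx":-45,"ty":45,"tz":0,"yaw":0,"gripper":85},{"tx":-85,"ty":90,"tz":0,"yaw":0,"gripper":85},{"tx":-115,"ty":125,"tz":0,"yaw":0,"gripper":85},{"tx":-140,"ty":145,"tz":0,"yaw":0,"gripper":85},{"tx":-140,"ty":145,"tz":0,"yaw":0,"gripper":85},{"tx":-140,"ty":145,"tz":0,"yaw":0,"gripper":85}]'
cat > m2.py <<'E'
from h import *
s=r.read_state(); c=r.read_camera('wrist'); P=cloud(c,st=s); save(c,'wrist1.png'); np.save('w1.npy',P); print(s['tool_pos'],s['orientation'])
for t in ('sleeve_grip','bar_center','holder'):
    for d in r.trace(c,t)[:3]:
        m=d['mask']; q=P[m]; q=q[~np.isnan(q[:,0])]
        print(t,round(d['score'],2),d['at'],m.sum(),np.median(q,0).round(3),np.percentile(q,2,0).round(3),np.percentile(q,98,0).round(3),np.median(c['img'][m],0))
        np.save(f'mask_{t}.npy',m)
q=P.reshape(-1,3)
b=(q[:,0]>.57)&(q[:,0]<.72)&(q[:,1]>-.22)&(q[:,1]<.18)
for lo,hi in ((.005,.015),(.076,.084),(.084,.093),(.093,.104)):
    p=q[b&(q[:,2]>lo)&(q[:,2]<hi)][:,:2].astype(np.float32)
    if len(p)>10: print(lo,len(p),p.mean(0),cv2.minAreaRect(p))
b=(q[:,0]>.4)&(q[:,0]<.53)&(q[:,1]>-.02)&(q[:,1]<.21)
for lo,hi in ((.003,.010),(.011,.019),(.050,.062)):
    p=q[b&(q[:,2]>lo)&(q[:,2]<hi)][:,:2].astype(np.float32)
    if len(p)>10: print('holder',lo,len(p),p.mean(0),cv2.minAreaRect(p))
E
python3 m2.py
```

```text
t: 2.7
tool_pos: [0.5923, 0.0345, 0.3015]
orientation: [-2.372, -2.059, -0.001]
wrist_force: [-0.6, 0.4, 0.2]
width: 0.994
[0.59234432 0.03454022 0.30152572] [-2.37240615e+00 -2.05871150e+00 -1.21533123e-03]
sleeve_grip 0.6 [151.6, 332.2] 1144 [0.642 0.06  0.086] [0.626 0.039 0.071] [0.662 0.081 0.091] [183. 171. 173.]
bar_center 0.7 [231.2, 327.6] 2515 [ 0.629 -0.039  0.082] [ 0.61  -0.127  0.012] [0.648 0.031 0.083] [137. 129. 125.]
bar_center 0.6 [223.7, 429.1] 819 [ 0.791 -0.075  0.018] [ 0.746 -0.131  0.008] [ 0.851 -0.032  0.02 ] [239. 230. 226.]
holder 0.64 [124.2, 185.4] 6867 [0.469 0.112 0.027] [0.439 0.036 0.005] [0.502 0.182 0.059] [88. 91. 86.]
0.005 5198 [0.62719053 0.00651097] ((0.6330919861793518, -0.018231511116027832), (0.3338015377521515, 0.07504937797784805), 81.7735366821289)
0.076 3415 [ 0.6334746  -0.00752683] ((0.634038507938385, -0.009719625115394592), (0.32747867703437805, 0.04507085308432579), 81.74020385742188)
0.084 1920 [ 0.63075477 -0.03016835] ((0.6305304765701294, -0.01628357172012329), (0.3182682394981384, 0.045157961547374725), 83.35154724121094)
0.093 894 [0.653469   0.12978977] ((0.6536635756492615, 0.12987637519836426), (0.0240302924066782, 0.044149670749902725), 83.8324203491211)
holder 0.003 1298 [0.49494874 0.10757821] ((0.46358954906463623, 0.09643953293561935), (0.2232532501220703, 0.12926459312438965), 88.12567901611328)
holder 0.011 1673 [0.46180487 0.10751606] ((0.47280099987983704, 0.10884694755077362), (0.1528531163930893, 0.05453008413314819), 87.12619018554688)
holder 0.05 2094 [0.46045408 0.11564796] ((0.46130457520484924, 0.10929711163043976), (0.15361465513706207, 0.05043845251202583), 86.98877716064453)
```

View pics/wrist1.png

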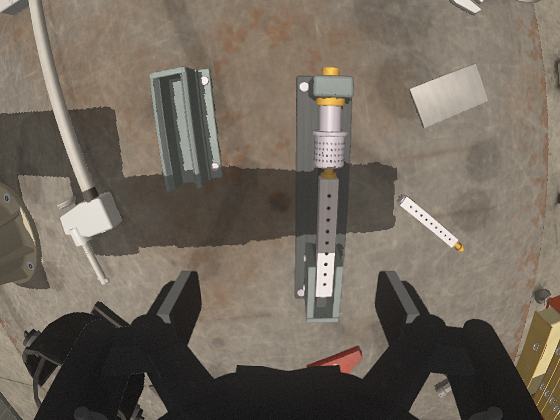

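```bash
cat > m3.py <<'E'
from h import *
a=np.radians(81.7); d=np.array([np.cos(a),np.sin(a)]); p=np.array([d[1],-d[0]]); o=np.array([.6331,-.0182])
for f in ('w1.npy','sceneP.npy','sideP.npy'):
    q=np.load(f).reshape(-1,3); v=q[:,:2]-o; y=v@d; x=v@p; ok=(abs(x)<.03)&(abs(y)<.18)&(q[:,2]>.05)
    print(f)
    for y0 in np.arange(-.165,.17,.006):
        m=ok&(abs(y-y0)<.003)
        if m.sum()>4:
            zz=q[m,2]; xm=x[m]; z9=np.percentile(zz,90); t=zz>z9-.006
            print(f'{y0*1000:5.0f} n{m.sum():4d} z90 {z9*1000:5.1f}  x {xm[t].min()*1000:5.1f} {xm[t].max()*1000:5.1f} all {xm.min()*1000:5.1f} {xm.max()*1000:5.1f}')
E
python3 m3.py
```

```text
w1.npy
 -159 n   8 z90  87.2  x -10.8  19.9 all -10.8  19.9
 -153 n 109 z90  88.4  x -20.9  22.6 all -22.0  22.6
 -147 n 316 z90  87.5  x -21.0  21.8 all -22.0  21.8
 -141 n 104 z90  88.0  x -21.2  21.7 all -22.2  21.7
 -135 n  99 z90  88.2  x -21.4  21.0 all -22.1  21.0
 -129 n  78 z90  88.4  x -21.6  23.3 all -22.2  23.3
 -123 n  67 z90  88.5  x -21.8  22.9 all -22.3  22.9
 -117 n  77 z90  88.7  x -21.9  22.3 all -22.3  22.3
 -111 n 136 z90  88.1  x -22.1  21.7 all -22.4  21.7
 -105 n 132 z90  88.3  x -22.3  22.9 all -22.5  22.9
  -99 n 143 z90  88.3  x -22.5  22.3 all -22.6  22.3
  -93 n 137 z90  88.3  x -22.5  21.7 all -22.6  21.7
  -87 n 143 z90  88.3  x -21.7  21.2 all -22.7  21.2
  -81 n 151 z90  88.1  x -21.9  22.2 all -22.8  22.2
  -75 n 155 z90  88.3  x -22.0  21.6 all -22.8  21.6
  -69 n 288 z90  87.7  x -22.2  21.4 all -22.9  22.3
  -63 n 122 z90  82.6  x -20.7  14.4 all -20.8  21.4
  -57 n  78 z90  82.9  x -10.9  10.9 all -11.3  10.9
  -51 n  80 z90  82.7  x -11.2  10.5 all -11.3  10.5
  -45 n  85 z90  82.6  x -11.3  10.1 all -11.4  10.1
  -39 n  84 z90  82.7  x -11.4  1
[... 6442 characters left out ...]
-12.5  17.9
   75 n  12 z90  84.7  x -10.0  17.3 all -12.9  17.5
   81 n   9 z90  85.2  x -10.4  13.9 all -13.6  13.9
   87 n  12 z90  85.3  x -11.3  13.3 all -11.3  20.1
   93 n  27 z90  88.0  x -11.7  12.6 all -17.3  22.6
   99 n  13 z90  86.3  x   0.2  15.5 all -17.5  19.2
  117 n   8 z90  82.2  x  -7.0  11.5 all  -7.0  11.5
  123 n  12 z90  84.0  x  -8.0  10.6 all  -8.0  14.4
  129 n  16 z90  82.5  x -11.1  13.8 all -11.2  17.4
  135 n  62 z90  94.7  x -18.5  21.7 all -18.5  23.3
  141 n  51 z90  95.9  x -19.0  21.8 all -19.0  23.5
  147 n  16 z90  97.5  x -16.7  24.3 all -18.2  24.3
  153 n  11 z90  97.3  x -14.0  23.9 all -14.0  23.9
  159 n   6 z90  96.1  x -17.4  11.1 all -17.4  24.1
```

```bash
python3 -m jog '[{"tx":15,"ty":20,"tz":30,"yaw":0,"gripper":70},{"tx":33,"ty":47,"tz":80,"yaw":0,"gripper":70},{"tx":33.5,"ty":47.5,"tz":125,"yaw":0,"gripper":70},{"tx":33.5,"ty":47.5,"tz":160,"yaw":0,"gripper":70},{"tx":33.5,"ty":47.5,"tz":160,"yaw":0,"gripper":70},{"tx":33.5,"ty":47.5,"tz":160,"yaw":0,"gripper":70}]' 30
python3 - <<'E'
from h import *
s=r.read_state(); print(s['wrist_force'],toolshift(s,[.6441,.061,.047]))
E
```

```text
t: 3.65
tool_pos: [0.6448, 0.0624, 0.144]
orientation: [2.369, 2.06, 0.005]
wrist_force: [-0.2, -0.2, 0.4]
width: 0.82
[-0.2470771 -0.21612    0.3583896] [-1.57890073 -0.81727716 96.96525642]
```

```bash
python3 -m jog '[{"tx":-1,"ty":-1,"tz":40,"yaw":0,"gripper":70},{"tx":-1.5,"ty":-1,"tz":75,"yaw":0,"gripper":70},{"tx":-1.5,"ty":-1,"tz":97,"yaw":0,"gripper":70},{"tx":-1.5,"ty":-1,"tz":97,"yaw":0,"gripper":70},{"tx":-1.5,"ty":-1,"tz":97,"yaw":0,"gripper":30},{"tx":-1.5,"ty":-1,"tz":97,"yaw":0,"gripper":30},{"tx":-1.5,"ty":-1,"tz":97,"yaw":0,"gripper":30},{"tx":-1.5,"ty":-1,"tz":97,"yaw":0,"gripper":30}]' 40
python3 - <<'E'
from h import *
s=r.read_state(); print(s['wrist_force'],s['width']*85.4)
E
```

```text
t: 4.65
tool_pos: [0.6446, 0.0613, 0.0494]
orientation: [2.367, 2.06, 0.007]
wrist_force: [-2.8, 0.8, 7.3]
width: 0.376
[-2.75725032  0.83780227  7.29979249] 32.11544698518086
```

```bash
python3 -m jog '[{"tx":4,"ty":0,"tz":0,"yaw":0,"gripper":30},{"tx":8,"ty":0,"tz":0,"yaw":0,"gripper":30},{"tx":12,"ty":0,"tz":0,"yaw":0,"gripper":30},{"tx":13,"ty":0,"tz":0,"yaw":0,"gripper":30},{"tx":13,"ty":0,"tz":0,"yaw":0,"gripper":30}]' 60
python3 - <<'E'
from h import *
s=r.read_state(); print(s['wrist_force'],s['width']*85.4)
E
```

```text
t: 5.28
tool_pos: [0.6461, 0.0715, 0.0496]
orientation: [2.367, 2.056, 0.001]
wrist_force: [-1.2, -10.2, -1.5]
width: 0.37
[ -1.24564181 -10.19447502  -1.48479956] 31.574890479106887
```

```bash
python3 -m jog '[{"tx":3,"ty":0,"tz":0,"yaw":0,"gripper":30},{"tx":5,"ty":0,"tz":0,"yaw":0,"gripper":30},{"tx":5,"ty":0,"tz":0,"yaw":0,"gripper":30},{"tx":5,"ty":0,"tz":0,"yaw":0,"gripper":30}]'
cat > m4.py <<'E'
from h import *
import sys
s=r.read_state(); print(s['tool_pos'].round(4),s['wrist_force'].round(1),s['width']*85.4)
c=r.read_camera('wrist'); P=cloud(c,st=s); save(c,sys.argv[1]); 
a=np.radians(81.75); d=np.array([np.cos(a),np.sin(a)]); p=np.array([d[1],-d[0]]); o=np.array([.6331,-.0182])
for n in ('scene',):
    c=r.read_camera(n); save(c,n+sys.argv[1])
    q=cloud(c).reshape(-1,3); v=q[:,:2]-o; y=v@d; x=v@p; col=c['img'].reshape(-1,3).astype(int)
    for k,y0 in enumerate(np.arange(-.165,.17,.006)):
        m=(abs(x)<.02)&(abs(y-y0)<.003)&(q[:,2]>.05)&(q[:,2]<.15)
        if m.sum()>4: print(f'{y0*1000:.0f}:{np.median(q[m,2])*1000:.0f}/{m.sum()}',end=' ')
    print()
E
python3 m4.py wrist2.png
```

```text
t: 5.78
tool_pos: [0.6463, 0.0735, 0.0496]
orientation: [2.366, 2.052, -0.006]
wrist_force: [-1.3, -9.7, -1.7]
width: 0.376
[0.6463 0.0735 0.0496] [-1.3 -9.7 -1.7] 32.10314449325447
-159:71/97 -153:76/42 -147:87/16 -141:83/15 -135:83/22 -129:83/20 -123:83/22 -117:84/14 -111:83/21 -105:83/16 -99:83/24 -93:84/13 -87:84/16 -81:84/18 -75:84/19 -69:82/11 -63:83/5 -57:82/9 -51:80/8 -45:82/14 -39:81/18 -33:73/11 -27:77/19 -21:75/16 -15:78/14 -9:78/14 -3:81/15 3:76/12 9:80/12 15:72/13 27:59/6 33:66/10 39:74/15 45:73/5 51:75/6 57:76/14 63:78/22 69:83/27 75:125/60 81:108/71 87:88/21 93:90/11 99:95/13 105:90/11 135:62/11 141:60/12
```

```bash
python3 -m jog '[{"tx":0,"ty":0,"tz":0,"yaw":0,"gripper":75},{"tx":0,"ty":0,"tz":0,"yaw":0,"gripper":75},{"tx":0,"ty":0,"tz":0,"yaw":0,"gripper":75},{"tx":0,"ty":0,"tz":-40,"yaw":0,"gripper":75},{"tx":-20,"ty":0,"tz":-90,"yaw":0,"gripper":75},{"tx":-50,"ty":0,"tz":-150,"yaw":0,"gripper":75},{"tx":-50,"ty":0,"tz":-200,"yaw":0,"gripper":75},{"tx":-50,"ty":0,"tz":-200,"yaw":0,"gripper":75}]'
cat > m5.py <<'E'
from h import *
import sys
s=r.read_state(); print(s['tool_pos'].round(4),s['orientation'],s['wrist_force'].round(1))
c=r.read_camera('wrist'); P=cloud(c,st=s); save(c,sys.argv[1])
a=np.radians(81.75); d=np.array([np.cos(a),np.sin(a)]); p=np.array([d[1],-d[0]]); o=np.array([.6331,-.0182])
q=P.reshape(-1,3); v=q[:,:2]-o; y=v@d; x=v@p
for y0 in np.arange(-.162,.16,.004):
    m=(abs(x)<.025)&(abs(y-y0)<.002)&(q[:,2]>.05)&(q[:,2]<.12)
    if m.sum()>4:
        t=q[m,2]>np.percentile(q[m,2],90)-.006; print(f'{y0*1000:.0f}:{np.percentile(q[m,2],90)*1000:.0f}/{x[m][t].min()*1000:.0f},{x[m][t].max()*1000:.0f}',end=' ')
print()
E
python3 m5.py wrist3.png
```

```text
t: 6.88
tool_pos: [0.6412, 0.0257, 0.2564]
orientation: [2.361, 2.047, 0.007]
wrist_force: [-0.3, 0.2, 0.4]
width: 0.873
[0.6412 0.0257 0.2564] [2.3609125  2.04660583 0.00667615] [-0.3  0.2  0.4]
-154:89/-23,23 -150:88/-23,23 -146:88/-23,22 -142:88/-22,22 -138:88/-22,22 -134:88/-22,22 -130:88/-22,22 -126:88/-22,22 -122:88/-22,22 -118:88/-22,22 -114:88/-21,23 -110:88/-21,23 -106:88/-22,23 -102:88/-22,23 -98:88/-22,23 -94:88/-22,22 -90:88/-22,22 -86:88/-22,22 -82:88/-22,22 -78:88/-22,22 -74:88/-21,22 -70:88/-21,22 -66:84/-21,22 -62:82/-11,11 -58:82/-11,10 -54:83/-11,11 -50:83/-11,10 -46:83/-11,10 -42:83/-11,10 -38:82/-11,10 -34:83/-11,10 -30:83/-10,10 -26:83/-10,10 -22:83/-10,10 -18:83/-11,10 -14:83/-11,10 -10:83/-11,10 -6:83/-11,10 -2:83/-11,10 2:83/-11,10 6:83/-11,10 10:83/-11,10 14:83/-11,10 18:82/-11,10 22:80/-9,8 26:77/-8,7 30:76/-6,5 34:76/-6,5 38:77/-6,4 42:80/-9,8 46:79/-9,7 50:76/-6,5 54:78/-7,6 58:88/-14,12 62:88/-13,13 66:89/-13,12 70:88/-14,12 74:89/-14,12 78:88/-14,12 82:88/-14,12 86:88/-14,12 90:88/-14,12 94:90/-15,15 98:91/-15,14 102:83/-10,10 106:84/-10,9 110:83/-10,10 114:83/-11,10 118:84/-10,10 122:84/-10,10 126:83/-11,10 130:87/-13,13 134:87/-14,12 138:99/-20,20 142:100/-22,21 146:100/-21,21 150:100/-22,21 154:100/-22,21 158:100/-22,20
```

View pics/wrist3.png

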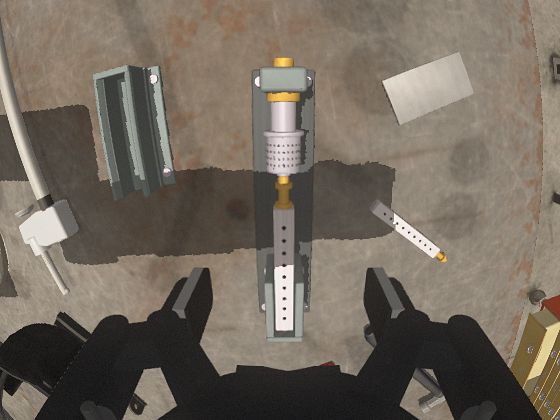

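```bash
python3 -m jog '[{"tx":-40,"ty":-1,"tz":20,"yaw":0,"gripper":60},{"tx":-74,"ty":-2.4,"tz":60,"yaw":0,"gripper":60},{"tx":-74,"ty":-2.4,"tz":110,"yaw":0,"gripper":60},{"tx":-74,"ty":-2.4,"tz":140,"yaw":0,"gripper":60},{"tx":-74,"ty":-2.4,"tz":140,"yaw":0,"gripper":60}]' 70
python3 - <<'E'
from h import *
s=r.read_state(); print(s['wrist_force'],toolshift(s,[.6284,-.0468,.061]))
q=np.load('sideP.npy').reshape(-1,3); q2=np.load('sceneP.npy').reshape(-1,3)
for q in (q,q2):
    m=(q[:,0]>.36)&(q[:,0]<.57)&(q[:,1]>-.3)&(q[:,1]<0)&(q[:,2]>.02)&(q[:,2]<.3)
    print(m.sum(), np.percentile(q[m],[1,50,99],axis=0).round(3) if m.any() else '')
E
```

```text
t: 7.55
tool_pos: [0.6253, -0.0473, 0.1095]
orientation: [2.368, 2.054, -0.006]
wrist_force: [-0.4, 0.4, -0.1]
width: 0.707
[-0.38501807  0.36361185 -0.11701681] [ 1.3230651   2.87304736 48.48843434]
0 
0
```

```bash
python3 -m jog '[{"tx":1.5,"ty":3,"tz":25,"yaw":0,"gripper":60},{"tx":1.5,"ty":3,"tz":48.5,"yaw":0,"gripper":60},{"tx":1.5,"ty":3,"tz":48.5,"yaw":0,"gripper":60},{"tx":1.5,"ty":3,"tz":48.5,"yaw":0,"gripper":15},{"tx":1.5,"ty":3,"tz":48.5,"yaw":0,"gripper":15},{"tx":1.5,"ty":3,"tz":48.5,"yaw":0,"gripper":15},{"tx":1.5,"ty":3,"tz":48.5,"yaw":0,"gripper":15},{"tx":1.5,"ty":3,"tz":48.5,"yaw":0,"gripper":15}]' 70
```

```text
t: 8.55
tool_pos: [0.6298, -0.0468, 0.063]
orientation: [2.366, 2.053, -0.003]
wrist_force: [-1.0, 0.3, 6.7]
width: 0.24
```

```bash
python3 -m jog '[{"tx":0,"ty":0,"tz":-8,"yaw":0,"gripper":15},{"tx":0,"ty":0,"tz":-20,"yaw":0,"gripper":15},{"tx":0,"ty":0,"tz":-40,"yaw":0,"gripper":15},{"tx":0,"ty":0,"tz":-60,"yaw":0,"gripper":15},{"tx":0,"ty":0,"tz":-80,"yaw":0,"gripper":15},{"tx":0,"ty":0,"tz":-100,"yaw":0,"gripper":15},{"tx":0,"ty":0,"tz":-100,"yaw":0,"gripper":15}]'
cat > m6.py <<'E'
from h import *
import sys
s=r.read_state(); print(s['tool_pos'].round(4),s['orientation'],s['wrist_force'].round(1),s['width'])
c=r.read_camera('wrist'); P=cloud(c,st=s); save(c,sys.argv[1])
# bar profile in tool frame: along tool x
Rm=R.from_rotvec(s['orientation']).as_matrix(); q=(P.reshape(-1,3)-s['tool_pos'])@Rm
m=(abs(q[:,1])<.02)&(q[:,2]>-.05)&(q[:,2]<.02)
for x0 in np.arange(-.14,.12,.01):
    k=m&(abs(q[:,0]-x0)<.005)
    if k.sum()>4: print(f'{x0*1000:.0f}: z {np.median(q[k,2])*1000:.1f} y {q[k,1].min()*1000:.1f},{q[k,1].max()*1000:.1f} n{k.sum()}')
E
python3 m6.py wrist4.png
```

```text
t: 9.43
tool_pos: [0.6306, -0.0462, 0.1654]
orientation: [2.363, 2.05, 0.001]
wrist_force: [-0.4, -0.1, -1.0]
width: 0.237
[ 0.6306 -0.0462  0.1654] [2.36341112e+00 2.05049095e+00 9.49542620e-04] [-0.4 -0.1 -1. ] 0.23687637200248005
-50: z -18.4 y -10.9,10.7 n244
-40: z -18.4 y -11.2,10.5 n536
-30: z -18.6 y -11.3,10.7 n611
-20: z -18.8 y -11.1,10.3 n668
-10: z -19.0 y -12.9,12.2 n946
0: z -19.3 y -12.6,12.3 n1258
10: z -25.0 y -20.0,20.0 n3353
20: z -19.1 y -11.4,10.8 n1048
30: z -19.2 y -11.2,10.7 n1140
40: z -19.3 y -11.3,10.6 n1248
50: z -16.4 y -11.2,10.6 n1297
60: z -13.1 y -5.7,5.3 n637
70: z -14.5 y -8.8,8.9 n881
80: z -13.2 y -5.1,5.1 n418
```

```bash
python3 -m jog '[{"tx":-15,"ty":-35,"tz":0,"yaw":0,"gripper":15},{"tx":-30,"ty":-75,"tz":0,"yaw":-0.04,"gripper":15},{"tx":-45,"ty":-115,"tz":0,"yaw":-0.09,"gripper":15},{"tx":-59,"ty":-142,"tz":20,"yaw":-0.09,"gripper":15},{"tx":-59,"ty":-142,"tz":60,"yaw":-0.09,"gripper":15},{"tx":-59,"ty":-142,"tz":100,"yaw":-0.09,"gripper":15},{"tx":-59,"ty":-142,"tz":130,"yaw":-0.09,"gripper":15},{"tx":-59,"ty":-142,"tz":130,"yaw":-0.09,"gripper":15}]'
```

```text
t: 10.48
tool_pos: [0.4787, -0.0845, 0.0305]
orientation: [2.275, 2.16, -0.007]
wrist_force: [0.2, 0.5, -0.9]
width: 0.236
```

```bash
python3 -m jog '[{"tx":0,"ty":0,"tz":8,"yaw":0,"gripper":15},{"tx":0,"ty":0,"tz":15,"yaw":0,"gripper":15},{"tx":0,"ty":0,"tz":20,"yaw":0,"gripper":15},{"tx":0,"ty":0,"tz":24,"yaw":0,"gripper":15},{"tx":0,"ty":0,"tz":25,"yaw":0,"gripper":15},{"tx":0,"ty":0,"tz":25,"yaw":0,"gripper":15}]'
```

```text
t: 11.22
tool_pos: [0.4788, -0.0848, 0.0056]
orientation: [2.275, 2.16, -0.007]
wrist_force: [-0.3, -0.1, -1.4]
width: 0.239
```

```bash
python3 -m jog '[{"tx":0,"ty":0,"tz":1,"yaw":0,"gripper":15},{"tx":0,"ty":0,"tz":2,"yaw":0,"gripper":15},{"tx":0,"ty":0,"tz":3,"yaw":0,"gripper":15},{"tx":0,"ty":0,"tz":3,"yaw":0,"gripper":15}]'
```

```text
t: 11.72
tool_pos: [0.479, -0.0848, 0.0039]
orientation: [2.274, 2.159, -0.006]
wrist_force: [-4.3, 1.4, 12.1]
width: 0.236
```

```bash
python3 -m jog '[{"tx":0,"ty":0,"tz":0,"yaw":0,"gripper":45},{"tx":0,"ty":0,"tz":0,"yaw":0,"gripper":50},{"tx":0,"ty":0,"tz":0,"yaw":0,"gripper":50},{"tx":0,"ty":0,"tz":-30,"yaw":0,"gripper":50},{"tx":-20,"ty":0,"tz":-80,"yaw":0,"gripper":50},{"tx":-60,"ty":0,"tz":-130,"yaw":0,"gripper":50},{"tx":-88,"ty":0,"tz":-180,"yaw":0,"gripper":50},{"tx":-88,"ty":0,"tz":-180,"yaw":0,"gripper":50}]'
cat > m7.py <<'E'
from h import *
import sys
s=r.read_state(); print(s['tool_pos'].round(4),s['orientation'],s['wrist_force'].round(1),s['width'])
c=r.read_camera('wrist'); P=cloud(c,st=s); save(c,sys.argv[1]); q=P.reshape(-1,3)
p=q[(q[:,0]>.43)&(q[:,0]<.53)&(q[:,1]>-.25)&(q[:,1]<.02)&(q[:,2]>.014)&(q[:,2]<.035)]
print('bar',len(p),np.percentile(p[:,2],[10,50,90]),cv2.minAreaRect(p[:,:2].astype(np.float32)))
p=p[p[:,2]>.018]; print(cv2.minAreaRect(p[:,:2].astype(np.float32)))
b=(q[:,0]>.4)&(q[:,0]<.53)&(q[:,1]>.0)&(q[:,1]<.21)
for lo,hi in ((.011,.019),(.050,.062)):
    p=q[b&(q[:,2]>lo)&(q[:,2]<hi)][:,:2].astype(np.float32)
    if len(p)>10: print('holder',lo,len(p),p.mean(0),cv2.minAreaRect(p))
# channel cross-section
a=np.radians(87.0); d=np.array([np.cos(a),np.sin(a)]); e=np.array([d[1],-d[0]]); o=np.array([.4620,.1088]); v=q[:,:2]-o; y=v@d; x=v@e
for y0 in (-.07,-.04,0,.04,.06):
    m=(abs(y-y0)<.006)&(abs(x)<.045)
    print(y0,[f'{x0*1000:.0f}:{np.median(q[m&(abs(x-x0)<.0015),2])*1000:.0f}' for x0 in np.arange(-.027,.028,.003) if (m&(abs(x-x0)<.0015)).sum()>2])
E
python3 m7.py wrist5.png
```

```text
t: 12.72
tool_pos: [0.4769, -0.1747, 0.1888]
orientation: [2.271, 2.15, -0.002]
wrist_force: [0.0, -0.6, -0.5]
width: 0.585
[ 0.4769 -0.1747  0.1888] [ 2.27069601  2.15034924 -0.00245901] [ 0.  -0.6 -0.5] 0.5848508313764814
bar 4202 [0.02102653 0.02271354 0.02374978] ((0.4779497981071472, -0.10250186920166016), (0.1965940147638321, 0.022555002942681313), 86.86762237548828)
((0.4777708649635315, -0.10353900492191315), (0.19436658918857574, 0.022311044856905937), 86.86762237548828)
-0.07 []
-0.04 []
0 []
0.04 []
0.06 []
```

View pics/wrist5.png

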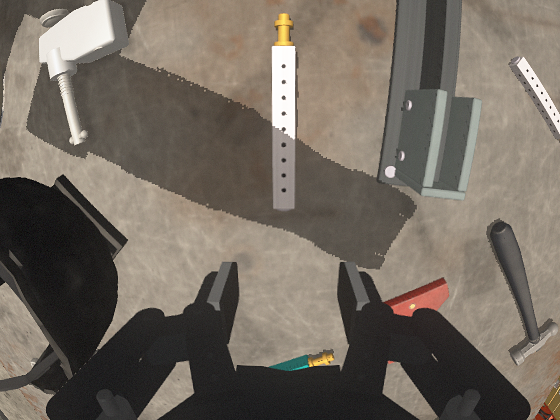

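```bash
python3 -m jog '[{"tx":-1.4,"ty":-2.9,"tz":45,"yaw":0,"gripper":50},{"tx":-1.4,"ty":-2.9,"tz":95,"yaw":0,"gripper":50},{"tx":-1.4,"ty":-2.9,"tz":130,"yaw":0,"gripper":50},{"tx":-1.4,"ty":-2.9,"tz":145,"yaw":0,"gripper":50},{"tx":-1.4,"ty":-2.9,"tz":145,"yaw":0,"gripper":50},{"tx":-1.4,"ty":-2.9,"tz":145,"yaw":0,"gripper":50}]' 90
python3 -c "
from h import *
s=r.read_state(); print(toolshift(s,[.4739,-.1759,.004]))"
```

```text
t: 13.52
tool_pos: [0.4741, -0.1758, 0.0423]
orientation: [2.271, 2.154, -0.003]
wrist_force: [0.4, -0.8, 0.9]
width: 0.584
[ 0.28200007 -0.41492062 38.26347888]
```

```bash
python3 -m jog '[{"tx":0,"ty":-0.4,"tz":20,"yaw":0,"gripper":50},{"tx":0,"ty":-0.4,"tz":35,"yaw":0,"gripper":50},{"tx":0,"ty":-0.4,"tz":39,"yaw":0,"gripper":40},{"tx":0,"ty":-0.4,"tz":39,"yaw":0,"gripper":15},{"tx":0,"ty":-0.4,"tz":39,"yaw":0,"gripper":15},{"tx":0,"ty":-0.4,"tz":39,"yaw":0,"gripper":15},{"tx":0,"ty":-0.4,"tz":39,"yaw":0,"gripper":15},{"tx":0,"ty":-0.4,"tz":39,"yaw":0,"gripper":15}]' 110
```

```text
t: 14.52
tool_pos: [0.4743, -0.1764, 0.0039]
orientation: [2.271, 2.153, -0.003]
wrist_force: [-1.5, -0.5, 5.3]
width: 0.23
```

```bash
python3 -m jog '[{"tx":0,"ty":0,"tz":-10,"yaw":0,"gripper":15},{"tx":0,"ty":0,"tz":-25,"yaw":0,"gripper":15},{"tx":0,"ty":0,"tz":-45,"yaw":0,"gripper":15},{"tx":0,"ty":0,"tz":-70,"yaw":0,"gripper":15},{"tx":0,"ty":0,"tz":-100,"yaw":0,"gripper":15},{"tx":0,"ty":0,"tz":-120,"yaw":0,"gripper":15},{"tx":0,"ty":0,"tz":-120,"yaw":0,"gripper":15}]'
cat > m8.py <<'E'
from h import *
import sys
s=r.read_state(); print(s['tool_pos'].round(4),s['orientation'],s['wrist_force'].round(1),s['width'])
c=r.read_camera('wrist'); P=cloud(c,st=s); save(c,sys.argv[1]); w=P.reshape(-1,3)
Rm=R.from_rotvec(s['orientation']).as_matrix(); q=(w-s['tool_pos'])@Rm
m=(abs(q[:,1])<.03)&(q[:,2]>-.04)&(q[:,2]<.04)
for x0 in np.arange(-.02,.19,.01):
    k=m&(abs(q[:,0]-x0)<.005)
    if k.sum()>4: print(f'{x0*1000:.0f}: z {np.percentile(q[k,2],20)*1000:.1f} y {np.percentile(q[k,1],2)*1000:.1f},{np.percentile(q[k,1],98)*1000:.1f} n{k.sum()}')
k=m&(q[:,0]>.02); print('bar tip x',np.percentile(q[k,0],99.5))
a=np.radians(87.0); d=np.array([np.cos(a),np.sin(a)]); e=np.array([d[1],-d[0]]); o=np.array([.4620,.1088]); v=w[:,:2]-o; y=v@d; x=v@e
for y0 in (-.07,-.05,-.03,0,.03,.06):
    m=(abs(y-y0)<.006)&(abs(x)<.045)&(w[:,2]<.075)
    print(y0,[f'{x0*1000:.0f}:{np.median(w[m&(abs(x-x0)<.0015),2])*1000:.0f}' for x0 in np.arange(-.03,.031,.003) if (m&(abs(x-x0)<.0015)).sum()>2])
m=(abs(y)<.1)&(abs(x)<.05)&(w[:,2]>.05)&(w[:,2]<.063)
if m.sum()>50: print('walls',m.sum(),cv2.minAreaRect(w[m][:,:2].astype(np.float32)),np.median(w[m,2]))
E
python3 m8.py wrist6.png
```

```text
t: 15.4
tool_pos: [0.4748, -0.1759, 0.1262]
orientation: [2.268, 2.15, -0.001]
wrist_force: [-1.1, -0.0, -1.6]
width: 0.228
[ 0.4748 -0.1759  0.1262] [ 2.26755299e+00  2.15011780e+00 -7.91511710e-04] [-1.1 -0.  -1.6] 0.22806376867267783
-20: z -19.3 y -10.2,9.6 n372
-10: z -19.9 y -11.0,10.6 n853
0: z -32.5 y -11.4,10.7 n1066
10: z -31.5 y -22.6,22.1 n3103
20: z -19.6 y -10.8,10.2 n1043
30: z -19.7 y -10.8,10.2 n1139
40: z -19.9 y -10.7,10.1 n1250
50: z -19.8 y -10.8,10.2 n1330
60: z -20.0 y -10.7,10.3 n1404
70: z -20.1 y -10.5,10.4 n1458
80: z -20.1 y -10.7,10.4 n1533
90: z -20.2 y -10.6,10.4 n1519
100: z -20.3 y -10.6,10.3 n1505
110: z -20.3 y -10.6,10.3 n1463
120: z -20.5 y -10.6,10.3 n1309
bar tip x 0.12378174253789394
-0.07 []
-0.05 []
-0.03 []
0 []
0.03 []
0.06 []
```

```bash
python3 -m jog '[{"tx":35,"ty":-6,"tz":0,"yaw":0,"gripper":15},{"tx":75,"ty":-12,"tz":0,"yaw":0,"gripper":15},{"tx":115,"ty":-19,"tz":0,"yaw":0,"gripper":15},{"tx":150,"ty":-25,"tz":0,"yaw":0,"gripper":15},{"tx":171,"ty":-28,"tz":0,"yaw":0,"gripper":15},{"tx":171,"ty":-28,"tz":0,"yaw":0,"gripper":15},{"tx":171,"ty":-28,"tz":0,"yaw":0,"gripper":15}]'
python3 m8.py wrist7.png | tail -9; python3 -c "
from h import *
c=r.read_camera('side'); i=c['img'][150:300,180:340]; cv2.imwrite('pics/side7.png',cv2.resize(i,None,fx=4,fy=4)[:,:,::-1])"
```

```text
t: 16.32
tool_pos: [0.4548, -0.0035, 0.1221]
orientation: [2.27, 2.152, -0.003]
wrist_force: [0.6, -0.5, -0.7]
width: 0.227
120: z -20.5 y -10.6,10.3 n1314
bar tip x 0.12371254270062561
-0.07 ['-30:6', '-27:57', '-24:58', '-21:58', '18:59', '21:58', '24:57', '30:7']
-0.05 ['-30:7', '-27:56', '-24:58', '-21:59', '-18:57', '18:59', '21:58', '24:57', '30:7']
-0.03 ['-30:7', '-24:58', '-21:58', '-18:57', '18:58', '21:58', '24:57', '30:7']
0 ['-30:6', '-27:57', '-24:58', '-21:59', '-18:56', '18:59', '21:58', '24:57', '30:7']
0.03 ['-30:7', '-27:56', '-24:58', '-21:59', '-18:57', '18:59', '21:58', '24:57', '30:7']
0.06 ['30:6']
walls 3444 ((0.45988595485687256, 0.09017102420330048), (0.11582988500595093, 0.049551334232091904), 87.17707824707031) 0.05818660286743978
```

View pics/wrist7.png

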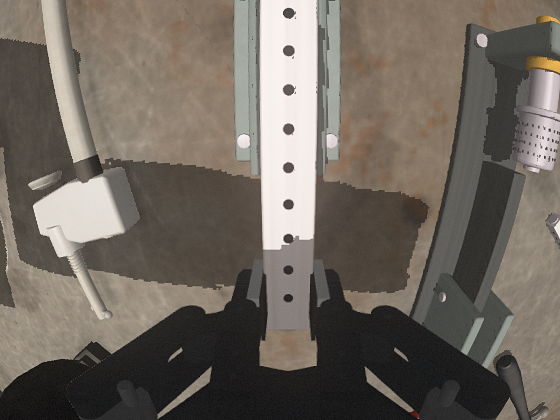

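```bash
python3 -m jog '[{"tx":0,"ty":0.4,"tz":15,"yaw":0,"gripper":15},{"tx":0,"ty":0.4,"tz":35,"yaw":0,"gripper":15},{"tx":0,"ty":0.4,"tz":50,"yaw":0,"gripper":15},{"tx":0,"ty":0.4,"tz":60,"yaw":0,"gripper":15},{"tx":0,"ty":0.4,"tz":60,"yaw":0,"gripper":15}]'
python3 m8.py wrist8.png | tail -8
```

```text
t: 17.05
tool_pos: [0.4555, -0.0051, 0.0618]
orientation: [2.272, 2.15, -0.004]
wrist_force: [-0.9, 0.5, -1.1]
width: 0.231
bar tip x 0.13179915312200396
-0.07 ['-24:58', '-21:59', '-18:54', '-15:50', '12:50', '15:53', '18:58', '21:58', '24:57']
-0.05 ['-27:56', '-24:58', '-21:59', '-18:54', '-15:50', '12:51', '15:53', '18:58', '21:58', '24:57', '30:11']
-0.03 ['-27:56', '-24:58', '-21:59', '-18:54', '-15:50', '12:50', '15:53', '18:58', '21:58', '24:57']
0 ['-27:57', '-24:58', '-21:59', '-18:54', '-15:49', '15:53', '18:58', '21:58', '24:57']
0.03 ['-15:31']
0.06 []
walls 9327 ((0.4593983292579651, 0.08051217347383499), (0.0965421199798584, 0.049687471240758896), 87.17987060546875) 0.05717560302514968
```

```bash
python3 -m jog '[{"tx":0,"ty":-0.8,"tz":5,"yaw":-0.005,"gripper":15},{"tx":0,"ty":-0.8,"tz":15,"yaw":-0.005,"gripper":15},{"tx":0,"ty":-0.8,"tz":25,"yaw":-0.005,"gripper":15},{"tx":0,"ty":-0.8,"tz":34,"yaw":-0.005,"gripper":15},{"tx":0,"ty":-0.8,"tz":40,"yaw":-0.005,"gripper":15},{"tx":0,"ty":-0.8,"tz":42,"yaw":-0.005,"gripper":15},{"tx":0,"ty":-0.8,"tz":42,"yaw":-0.005,"gripper":15}]'
```

```text
t: 17.98
tool_pos: [0.4555, -0.0055, 0.0203]
orientation: [2.266, 2.156, -0.003]
wrist_force: [0.7, -0.8, -1.4]
width: 0.228
```

```bash
python3 -m jog '[{"tx":0,"ty":0,"tz":2,"yaw":0,"gripper":15},{"tx":0,"ty":0,"tz":3.5,"yaw":0,"gripper":15},{"tx":0,"ty":0,"tz":4.5,"yaw":0,"gripper":15},{"tx":0,"ty":0,"tz":4.5,"yaw":0,"gripper":15}]'
```

```text
t: 18.48
tool_pos: [0.4561, -0.0057, 0.0173]
orientation: [2.265, 2.155, -0.002]
wrist_force: [-5.0, -2.1, 13.5]
width: 0.228
```

```bash
cat > m9.py <<'E'
from h import *
s=r.read_state(); c=r.read_camera('wrist'); w=cloud(c,st=s).reshape(-1,3); save(c,'wrist9.png')
a=np.radians(87.1); d=np.array([np.cos(a),np.sin(a)]); e=np.array([d[1],-d[0]]); o=np.array([.4610,.1088]); v=w[:,:2]-o; y=v@d; x=v@e
for y0 in np.arange(-.14,.07,.01):
    m=(abs(y-y0)<.005)&(abs(x)<.0135)&(w[:,2]<.08)
    if m.sum()>5:
        t=m&(w[:,2]>.025); print(f'{y0*1000:.0f}: z {np.median(w[m,2])*1000:.1f} x {x[t].min()*1000:.1f} {x[t].max()*1000:.1f}' if t.sum()>5 else f'{y0:.2f} low')
E
python3 m9.py
```

```text
-140: z 35.1 x -2.8 10.0
-130: z 36.2 x -11.1 10.9
-120: z 36.7 x -12.0 12.3
-110: z 36.9 x -13.0 12.6
-100: z 37.3 x -13.5 13.5
-90: z 36.6 x -10.7 11.4
-80: z 36.8 x -10.7 11.3
-70: z 36.8 x -10.7 13.5
-60: z 36.9 x -10.7 13.5
-50: z 37.0 x -10.8 11.4
-40: z 37.2 x -10.6 13.5
-30: z 37.2 x -10.8 13.5
-20: z 37.3 x -10.7 13.5
-10: z 37.5 x -10.7 13.5
0: z 37.6 x -10.8 13.5
10: z 37.7 x -10.8 11.2
0.02 low
```

```bash
python3 -m jog '[{"tx":0,"ty":0,"tz":0,"yaw":0,"gripper":30},{"tx":0,"ty":0,"tz":0,"yaw":0,"gripper":45},{"tx":0,"ty":0,"tz":0,"yaw":0,"gripper":50},{"tx":0,"ty":0,"tz":-10,"yaw":0,"gripper":50},{"tx":0,"ty":0,"tz":-40,"yaw":0,"gripper":50},{"tx":0,"ty":0,"tz":-90,"yaw":0,"gripper":50},{"tx":0,"ty":0,"tz":-150,"yaw":0,"gripper":50},{"tx":0,"ty":0,"tz":-200,"yaw":0,"gripper":50}]'
python3 -m jog '[{"tx":0,"ty":0,"tz":-40,"yaw":0,"gripper":50},{"tx":0,"ty":0,"tz":-40,"yaw":0,"gripper":50},{"tx":0,"ty":0,"tz":-40,"yaw":0,"gripper":50}]'
python3 m9.py; python3 m5.py wrist10.png | tr ' ' '\n' | grep -E '^(5|6|8|9|10)[0-9]*:' | tr '\n' ' '
```

```text
t: 19.52
tool_pos: [0.4543, -0.0033, 0.2202]
orientation: [2.264, 2.154, -0.0]
wrist_force: [0.5, -0.2, -0.6]
width: 0.587
t: 19.9
tool_pos: [0.4536, -0.0028, 0.2601]
orientation: [2.264, 2.154, -0.0]
wrist_force: [0.0, 0.4, -0.9]
width: 0.584
-140: z 29.1 x -7.2 7.2
-130: z 36.4 x -9.5 10.5
-120: z 36.5 x -9.4 10.4
-110: z 36.8 x -10.5 11.5
-100: z 37.0 x -10.4 11.5
-90: z 36.9 x -10.4 11.4
-80: z 36.7 x -10.3 11.3
-70: z 36.6 x -10.2 11.2
-60: z 36.9 x -13.5 11.1
-50: z 36.6 x -10.2 11.1
-40: z 36.7 x -9.0 11.0
-30: z 36.8 x -9.0 10.9
-20: z 36.7 x -9.0 10.9
-10: z 36.8 x -10.1 10.9
0: z 36.5 x -10.1 11.9
10: z 36.6 x -10.1 13.5
20: z 36.7 x -10.1 13.4
30: z 29.5 x -8.0 10.0
40: z 15.8 x -4.6 5.5
50: z 29.7 x -8.0 8.8
60: z 15.1 x -4.7 5.4
6:61/-8,6 10:61/-8,6 54:78/-9,4 58:88/-15,10 62:88/-14,11 66:89/-14,12 82:88/-14,12 86:89/-14,12 90:88/-15,11 94:90/-16,12 98:91/-14,13 102:84/-12,9 106:83/-12,9
```

View pics/wrist9.png

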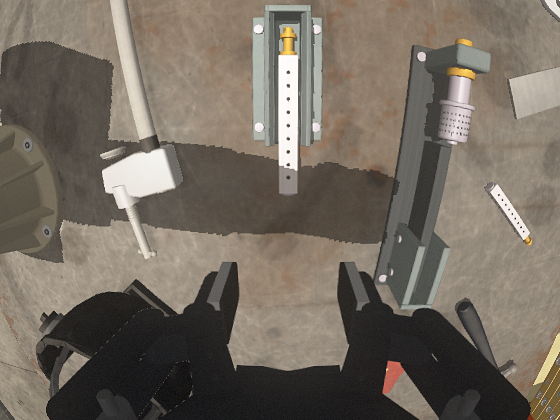

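Run:
```python
from h import *
c=r.read_camera('side'); P=cloud(c)
for t in ('offcut_corner','red_magnet'):
    for d in r.trace(c,t)[:1]: print(t,d['score'],np.nanmedian(P[d['mask']],0).round(3))
print(r.close_job(), r.read_state()['t'])
```

```text
offcut_corner 0.93 [0.437 0.413 0.015]
red_magnet 0.92 [ 0.622 -0.372  0.014]
the job is handed in; nothing more can be done
the job is handed in; nothing more can be done
```

The job is finished and handed in; the robot's clock stood at about 20 s, well under the 54 s limit.

**What I did:**
- **Coupler:** I pulled the sleeve back about 12 mm. The bar sprang out, and once I let go the sleeve's flange measured back at its home position.
- **Bar to table:** I lifted the bar straight out, laid it flat on the table near x 0.48, y -0.12 and let go.
- **Bar to holder:** I took it again by the tail, lowered it into the channel until it touched the floor (about 13 N), and let go.

**Last checks:**
- **Bar:** It lies level, its top at 36–37 mm (36 expected), and sits within about 1 mm of the channel's centre line. The nipple points to the closed end and roughly 58 mm of tail sticks out.
- **Bystanders:** The magnet was found within 1 mm of where it started, and the offcut within 3 mm in plan. The offcut's median height read 15 mm against 24 mm at the start. I put that down to which part of it was visible, since the arm never worked near it.
- **Arm:** It was clear of everything, and no wrist force reading was above about 14 N.

**Small disagreements:**
- One jog call was refused whole because its rows had no gripper value; nothing moved.
- The gripper opening read 20 mm on the 22 mm bar and 32 mm on the 35 mm sleeve.
- The cameras differed by 1–3 mm, so I set the bar's position in the channel from the wrist camera alone.

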